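# Hold a stone strip in the sliding-jaw holder

## Task

Get the middle-length one of the three stone strips held ready for dressing: clear the loose stone chip off the bed of the sliding-jaw holder onto the bench, lay that strip flat along the middle of the bed with one end towards the fixed jaw, and push the sliding jaw up until the strip sits snugly end to end between the two jaws. Leave the other two strips and everything else on the bench as they are.

Things in the scene. Friction and masses are not known exactly. Their poses are not given: they have to be found in the camera images.
- holder: The holder, fixed to the bench: a dark steel bed 100 mm wide (its x) and 330 mm long (its y), top 20 mm above the bench; origin at the centre of the bed's underside. The jaws slide along its y axis. Both long sides of the bed are open. The fixed jaw, a grey block 100 mm wide, 25 mm thick and 60 mm above the bench at its top, stands at the bed's +y end.
- fixed_jaw (a point): Centre of the foot of the fixed jaw's inner face, on the top of the bed: 140 mm from the holder's origin along its +y, 20 mm above the bench. Axes as the holder's; the inner face looks to -y.
- jaw (a joint): The sliding jaw, a grey block 100 mm wide and 60 mm long (along the slide), its top 64 mm above the bench. Value: the gap in m between the two jaws' faces, 0 shut to 0.20 fully open (moving to the holder's -y opens it). It slides stiffly (about 4 N) and stays where it is left.
- jaw_handle (a point): Top centre of the upright steel push plate on the sliding jaw, 100 mm above the bench. The plate is 64 mm wide (across the slide), 12 mm thick, rises 37 mm above the block, and its mid-plane stands 30 mm behind the jaw's face.
- strip_middle: The middle-length stone strip: 110 mm long (its x), 30 mm wide, 30 mm high, pale stone, 0.27 kg; origin at the centre of its underside. It starts lying on the bench, roughly crosswise to the robot's x.
- strip_mid (a point): Centre of the middle-length strip, 15 mm above its underside.
- strip_short: A look-alike strip, 90 mm long (its x), 30 by 30 mm section; origin at the centre of its underside. Not wanted.
- strip_long: A look-alike strip, 130 mm long (its x), 30 by 30 mm section; origin at the centre of its underside. Not wanted.
- chip: The loose stone chip lying on the bed between the jaws near the fixed jaw: 46 mm (its x) by 60 mm (its y), 21 mm high, its lower 13 mm full size and the upper part smaller; 0.09 kg; origin at the centre of its underside. The bench beside the bed's far long side (away from the robot), next to the chip, is free for at least 90 mm.
- chip_mid (a point): Middle of the chip, 11 mm above its underside.
- flake_a: Bystander: darker stone flake 50 by 50 mm, 21 mm high, on the bench among the strips; origin under its centre.
- flake_b: Bystander: stone flake 55 by 70 mm, 21 mm high, left of the holder; origin under its centre.
- rubbing_block: Bystander: black abrasive block 60 by 45 mm, 30 mm high, among the strips; origin under its centre.
- bottle: Bystander: upright white bottle, 68 mm across, 190 mm high, left of the holder; origin under its centre.
- tin: Bystander: upright steel tin, 80 mm across, 100 mm high, right of the holder; origin under its centre.
- chisel: Bystander: flat steel chisel 182 mm long (its x), up to 30 mm wide, 16 mm high, right of the holder; origin under the middle of its shank.

How it is judged:
On the way:
1. the chip lies on the bench, clear of the holder (height (world z) of chip_mid below 0.03 m and contact force between chip and holder below 0.3 N and linear speed of chip below 0.02 m/s), for 0.2 s.
At the end, for the whole second after the job is handed in: The chip rests on the bench, not touching the holder; the middle strip lies flat on the bed along the slide (within 0.08 rad, 20 mm of the middle line), its centre 52 to 60 mm from the fixed jaw's face, and the sliding jaw is up against it (gap 107.5 to 113.5 mm), all at rest (all of step 1 and value of joint jaw between 0.1075 and 0.1135 m and not (velocity of joint jaw above 0.005 m/s or velocity of joint jaw below -0.005 m/s) and y of strip_middle in the frame of fixed_jaw between -0.06 and -0.052 m and x of strip_middle in the frame of fixed_jaw between -0.02 and 0.02 m and angle between the x axis of strip_middle and the y axis of holder, either way round below 0.08 rad and z of strip_mid in the frame of fixed_jaw between 0.01 and 0.019 m and linear speed of strip_middle below 0.01 m/s).
It fails at once if one of the other two strips shifted by more than 30 mm (distance of any of strip_short, strip_long from where it was at the start of the episode above 0.03 m).
It fails at once if another thing on the bench shifted by more than 30 mm (distance of any of flake_a, flake_b, rubbing_block, bottle, tin, chisel from where it was at the start of the episode above 0.03 m).
It also fails if it takes over 72 s, if anything falls off the work surface, if the arm or the gripper's body presses on something with over 40 N, if the wrist force passes 120 N, or if a joint passes its speed limit or range.

## Robot

A 6-joint arm with a two-finger parallel gripper is mounted at the origin on the work surface. World frame = base frame: x ahead of the robot, y to its left, z up, the work surface at z = 0. Lengths are in m, angles in rad, forces in N, time in s.
With the tool pointing down it reaches from about 0.3 to 0.875 m from the base axis. Payload 6.4 kg.
Tool frame: the origin (TCP) lies between the finger pads; the fingertips stand ctrl.tip_extent ahead of it and the grasp point (between the pads) is the TCP (ctrl.tip_extent is the distance from the TCP to the fingertips, in m); z points along the fingers, y is the line along which they close (so a half turn about z gives the same grasp; the last joint's range is limited). The gripper opens to 85 mm and grips with 20 to 120 N. Pads are 22 mm wide; open, the fingers measure 114 mm over their backs; the gripper's body (76 mm by 85 mm) begins 54 mm behind the grasp point. The pads swing forward as they close: fully open they stand 13 mm farther back than shut.
Start: joints at [0.957, 0.181, 1.607, -0, 1.354, -0.206], TCP at [0.228, 0.528, 0.25] pointing down, gripper open.
Joint ranges: [-2.99, 2.99], [-0.89, 2.07], [0.3, 2.58], [-1.14, 4.28], [0, 2.63], [-3.12, 3.12]. Speed limits (rad/s): [2.57, 2.57, 3.01, 3.14, 3.14, 3.14].

## Interface

Orientations are given as a unit quaternion [w, x, y, z].
In Python, from bench import ctrl gives the robot as it stands.
- The arm moves only by the tool send_rows, never from a script. Its arguments are lists of equal length, an entry for each row: "dr": the turn, a rotation vector about the tool's x, y, z in units of 6 degrees (1.0 is 6 degrees), a list of three; "xyz": the shift along the tool's x, y, z in cm, a list of three; "jaw": the opening in per cent of the stroke, from 0 (shut) to 100 (fully open). In form: {"dr": [[wx, wy, wz], ...], "xyz": [[dx, dy, dz], ...], "jaw": [jaw, ...]}. A call has exactly 8 rows; each row is the pose to reach, as a shift and turn from the pose commanded when the call began, along the tool's axes at that moment; what a row does not reach only later rows make up. A row lasts 1/8 s, in which the tool goes at most 62.5 mm and 10.7 degrees, less where a joint would pass 70% of its speed; a pose out of reach is approached as far as the arm can. A call with a gripper value outside its range is refused whole. The fingers move at their own pace and stop on an object; the grip force is fixed at half the most. Time passes only in rows, so rows that repeat a pose let the fingers close, or fill a call up. It gives the time, the measured TCP pose, the force, the opening and the grip force at its end, in the units of the state.
- ctrl.get_obs(): the state, without advancing time (a new reading comes with each control period).
- ctrl.camera(name): name is "scene" or "side" or "wrist"; returns the picture (420x560x3 uint8, red, green, blue); there is no depth.
- ctrl.calibration(name): a dict with "camera_matrix" (3x3 intrinsics, pixels), "world_from_camera" (4x4, takes a point from camera to world coordinates). Camera axes: x right, y up, looking along -z (the intrinsics and any distortion apply to the point x, -y, -z); pixel columns grow to the right and rows downward; lengths in m; the calibration is good to about 2 mm. A picture is of the moment at which its call begins: read the wrist's pose just before it. calibration takes no time and is no camera call; for the wrist camera it gives the pose at the moment of the call.
- ctrl.hand_in(): hands the job in; it is judged then, once.
The state is a dict: "time_s": time; "q": joint angles; "dq": joint speeds; "joint_efforts": joint torques, N m; "eef_pos": TCP position; "eef_rot": TCP orientation; "wrist_force": force on the tool from outside, world axes, zero at the start; "torque": the same for the moment, N m; "opening": opening from 0.0 (shut) to 1.0 (fully open); "grasp_force": force on a finger pad.
Only numpy, scipy, OpenCV 4.12 (cv2) and the standard library are available. Lean on these libraries where they do the work, as an engineer would, in place of code of your own. Each camera call takes 0.05 s, during which the arm holds its last target. There are 200 camera calls.

## Working session

There is one attempt and no reset: what is moved stays moved. The work goes in short steps, Python scripts to look and compute and a tool call to move; the robot and the scene stay as the last step left them, time stands still between calls to the robot, and variables do not carry over. Pictures are saved under pics/ and viewed, at most 10 in all, crops included, and the job is handed in when it is done.

Besides the shell and the picture viewer there is one more tool, called after ">>>" by a JSON object that holds its "api" and its "payload". send_rows: Moves the arm, as the interface text tells. Its arguments: {"type":"object","properties":{"dr":{"type":"array","items":{"type":"array","items":{"type":"number"}}},"xyz":{"type":"array","items":{"type":"array","items":{"type":"number"}}},"jaw":{"type":"array","items":{"type":"number"}}},"required":["dr","xyz","jaw"]}

```bash
mkdir -p pics; cat > h.py <<'E'
import numpy as np, cv2
from bench import ctrl
def shot(n,f=None):
    T=ctrl.calibration(n); im=ctrl.camera(n)
    if f: cv2.imwrite('pics/'+f,im[:,:,::-1])
    return im,np.array(T['camera_matrix']),np.array(T['world_from_camera'])
def ray(K,T,uv,z):
    uv=np.atleast_2d(uv).astype(float)
    d=np.c_[(uv[:,0]-K[0,2])/K[0,0],-(uv[:,1]-K[1,2])/K[1,1],-np.ones(len(uv))]@T[:3,:3].T
    o=T[:3,3]; return o+d*((z-o[2])/d[:,2])[:,None]
def proj(K,T,p):
    c=(np.atleast_2d(p)-T[:3,3])@T[:3,:3]
    return np.c_[K[0,0]*c[:,0]/-c[:,2]+K[0,2],K[1,1]*-c[:,1]/-c[:,2]+K[1,2]]
E
python3 - <<'E'
from h import *
a=shot('scene','scene.png');b=shot('side','side.png')
np.set_printoptions(precision=4,suppress=True)
np.savez('k.npz',Ks=a[1],Ts=a[2],Kd=b[1],Td=b[2])
print(a[1],a[2],b[2],ctrl.tip_extent,ctrl.get_obs(),ctrl.calibration('scene').keys())
E
```

```text
[[422.1496   0.     284.114 ]
 [  0.     422.1496 210.5161]
 [  0.       0.       1.    ]] [[ 0.4215 -0.7046  0.5709  1.1519]
 [ 0.9068  0.3214 -0.2729 -0.2979]
 [ 0.0088  0.6327  0.7743  0.9524]
 [ 0.      0.      0.      1.    ]] [[ 0.9108  0.2023 -0.3598  0.1942]
 [-0.4127  0.4668 -0.7822 -0.7037]
 [ 0.0098  0.8609  0.5087  0.5414]
 [ 0.      0.      0.      1.    ]] 0.019 {'time_s': 0.1, 'q': array([ 0.9567,  0.1815,  1.6079, -0.    ,  1.3538, -0.2062]), 'dq': array([-0.0001, -0.0022, -0.0029, -0.0003, -0.0015, -0.0002]), 'joint_efforts': array([  0.    , -44.5877, -35.2237,  -0.0003,   0.004 ,   0.    ]), 'eef_pos': array([0.2278, 0.5274, 0.2495]), 'eef_rot': array([-0.0003,  0.2025,  0.9793, -0.0008]), 'wrist_force': array([-0.3071,  0.652 ,  0.1757]), 'torque': array([-0.0418, -0.0132,  0.0282]), 'grasp_force': 0.0, 'opening': 1.0036261960480188} dict_keys(['camera_matrix', 'world_from_camera'])
```

View pics/scene.png

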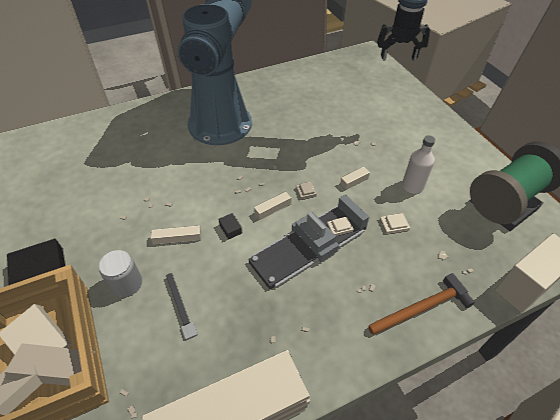

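View pics/side.png

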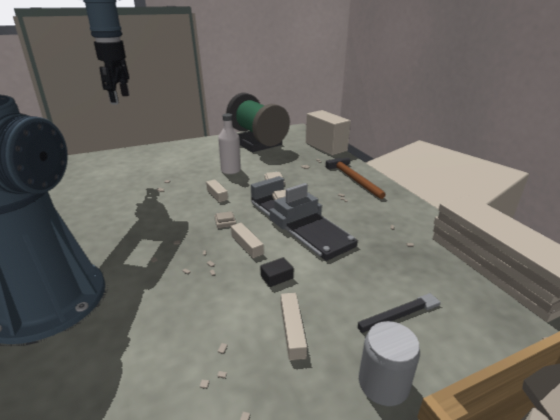

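The scene view shows three pale strips at about (176,235), (272,205) and (355,178). The holder runs from (270,270) to (355,210), with the chip at (341,226) and the push plate at about (318,228). The side view shows the same layout. Next I'll measure the strips and get a rough holder pose.

```bash
python3 - <<'E'
from h import *
np.set_printoptions(precision=3,suppress=True)
k=np.load('k.npz')
for n,K,T in(('scene',k['Ks'],k['Ts']),('side',k['Kd'],k['Td'])):
    im=cv2.imread(f'pics/{n}.png'); hsv=cv2.cvtColor(im,cv2.COLOR_BGR2HSV)
    m=cv2.inRange(im,(110,150,165),(255,255,255))
    m&=((im[:,:,2].astype(int)-im[:,:,0])>18).astype(np.uint8)*255
    for c in cv2.findContours(m,0,2)[0]:
        if cv2.contourArea(c)<60: continue
        r=cv2.minAreaRect(c)
        g=ray(K,T,[r[0]],.025)[0]
        if 0.2<g[0]<.8 and abs(g[1])<.5:
            w=ray(K,T,c[:,0],.03)[:,:2].astype(np.float32); q=cv2.minAreaRect(w)
            print(n,np.round(r[0]),cv2.contourArea(c),'world',np.round(q[0],3),np.round(q[1],3),round(q[2],1))
print(ray(k['Ks'],k['Ts'],[(250,262),(270,285),(341,226),(366,222)],.02))
E
```

```text
scene [340. 225.] 246.5 world [0.581 0.145] [0.059 0.046] 82.2
scene [395. 222.] 261.5 world [0.636 0.289] [0.068 0.054] 76.7
scene [259. 236.] 750.5 world [ 0.522 -0.065] [0.077 0.204] 14.1
scene [ 92. 212.] 64.0 world [ 0.256 -0.463] [0.066 0.025] 52.0
scene [189. 216.] 1078.0 world [ 0.379 -0.217] [0.214 0.133] 72.1
scene [124. 208.] 275.5 world [ 0.274 -0.382] [0.097 0.077] 82.4
scene [272. 201.] 267.5 world [0.426 0.01 ] [0.036 0.109] 10.0
scene [308. 189.] 97.0 world [0.424 0.128] [0.034 0.049] 83.2
scene [382. 183.] 132.0 world [0.497 0.333] [0.051 0.095] 15.5
scene [357. 174.] 186.0 world [0.439 0.287] [0.045 0.092] 12.5
side [293. 320.] 800.0 world [ 0.415 -0.27 ] [0.128 0.028] 71.9
side [247. 235.] 282.5 world [0.428 0.014] [0.029 0.108] 9.4
side [216. 186.] 109.5 world [0.432 0.289] [0.028 0.086] 7.6
[[ 0.584 -0.122  0.02 ]
 [ 0.667 -0.102  0.02 ]
 [ 0.58   0.151  0.02 ]
 [ 0.597  0.222  0.02 ]]
```

```bash
cat >> h.py <<'E'
from scipy.spatial.transform import Rotation as Ro
import sys
def pose():
    o=ctrl.get_obs(); q=o['eef_rot']; return np.array(o['eef_pos']),Ro.from_quat([q[1],q[2],q[3],q[0]]).as_matrix()
def plan(pos,yaw):
    "yaw: world angle of the tool y axis, taken mod pi; tool pointing down"
    p,R=pose()
    y=np.array([np.cos(yaw),np.sin(yaw),0])
    if y@R[:,1]<0: y=-y
    z=np.array([0,0,-1.]); G=np.c_[np.cross(y,z),y,z]
    print('at',p.round(4),'xyz cm',(R.T@(np.array(pos)-p)*100).round(2),'dr',(np.degrees(Ro.from_matrix(R.T@G).as_rotvec())/6).round(2))
E
python3 - <<'E'
from h import *
np.set_printoptions(precision=3,suppress=True)
p,R=pose();T=np.array(ctrl.calibration('wrist')['world_from_camera']);print(ctrl.calibration('wrist')['camera_matrix'])
print(R,'cam in tool',R.T@(T[:3,3]-p),R.T@T[:3,:3])
plan([.48,.08,.40],np.pi/2);plan([.48,.08,.40],0)
E
```

```text
[[339.775   0.    281.101]
 [  0.    339.775 212.312]
 [  0.      0.      1.   ]]
[[-0.918  0.397 -0.001]
 [ 0.397  0.918 -0.001]
 [ 0.    -0.002 -1.   ]] cam in tool [ 0.08  -0.    -0.123] [[-0.001  0.951  0.309]
 [ 1.     0.001  0.   ]
 [ 0.     0.309 -0.951]]
at [0.228 0.527 0.249] xyz cm [-40.9  -31.09 -15.02] dr [-0.01 -0.01 -3.89]
at [0.228 0.527 0.249] xyz cm [-40.9  -31.09 -15.02] dr [-0.02  0.01 11.11]
```

>>> {"api": "send_rows", "payload": {"dr": [[0,0,-1],[0,0,-2],[0,0,-3],[0,0,-3.9],[0,0,-3.9],[0,0,-3.9],[0,0,-3.9],[0,0,-3.9]], "xyz": [[-5,-4,-5],[-10,-8,-9],[-15,-12,-12],[-20,-16,-15],[-25,-20,-15],[-30,-24,-15],[-36,-28,-15],[-40.9,-31.1,-15]], "jaw": [100,100,100,100,100,100,100,100]}}

```text
time_s: 1.1
eef_pos: [0.4524, 0.1224, 0.3996]
eef_rot: [0.0, -0.0, 1.0, 0.0]
wrist_force: [0.9, 1.1, -1.0]
opening: 0.997
grasp_force: 0.0
```

>>> {"api": "send_rows", "payload": {"dr": [[0,0,0],[0,0,0],[0,0,0],[0,0,0],[0,0,0],[0,0,0],[0,0,0],[0,0,0]], "xyz": [[0,0,0],[0,0,0],[0,0,0],[0,0,0],[0,0,0],[0,0,0],[0,0,0],[0,0,0]], "jaw": [100,100,100,100,100,100,100,100]}}

```text
time_s: 2.1
eef_pos: [0.4519, 0.1243, 0.3994]
eef_rot: [0.0, -0.0, 1.0, 0.0]
wrist_force: [0.1, -0.2, 0.1]
opening: 0.999
grasp_force: 0.0
```

```bash
python3 - <<'E'
from h import *
im,K,T=shot('wrist','w1.png'); np.savez('w1.npz',K=K,T=T); print(pose()[0],ctrl.get_obs()['time_s'],T[:3,3])
E
```

```text
[0.45188314 0.12424184 0.39945036] 2.15 [0.37191626 0.12425282 0.52290305]
```

View pics/w1.png

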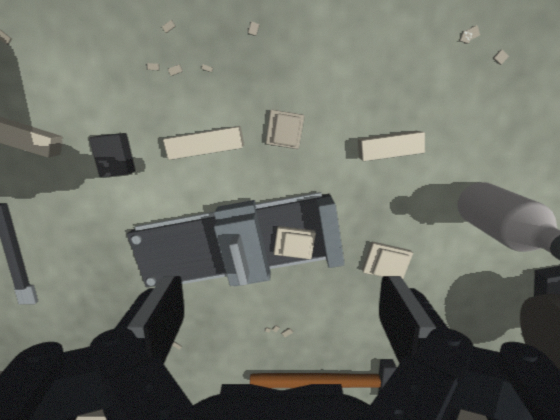

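The wrist view is clear. The middle strip is at about (203,143), the chip at (295,243), the fixed jaw at (331,232) and the sliding jaw at (240,245). I'll take a second, lower view for heights.

>>> {"api": "send_rows", "payload": {"dr": [[0,0,0],[0,0,0],[0,0,0],[0,0,0],[0,0,0],[0,0,0],[0,0,0],[0,0,0]], "xyz": [[-0.2,-2,3],[-0.4,-4,6],[-0.8,-6,9],[-0.8,-6.4,10],[-0.8,-6.4,10],[-0.8,-6.4,10],[-0.8,-6.4,10],[-0.8,-6.4,10]], "jaw": [100,100,100,100,100,100,100,100]}}

```text
time_s: 3.15
eef_pos: [0.4601, 0.0606, 0.3001]
eef_rot: [0.001, -0.001, 1.0, -0.0]
wrist_force: [0.6, -0.7, -0.9]
opening: 1.002
grasp_force: 0.0
```

```bash
python3 - <<'E'
from h import *
im,K,T=shot('wrist'); np.savez('w2.npz',K=K,T=T); print(pose()[0])
big=cv2.resize(im[60:400,60:500],None,fx=1.75,fy=1.75,interpolation=cv2.INTER_CUBIC)
cv2.imwrite('pics/w2.png',im[:,:,::-1]);cv2.imwrite('pics/w2b.png',big[:,:,::-1])
E
```

```text
[0.46004707 0.06056763 0.29994211]
```

View pics/w2b.png

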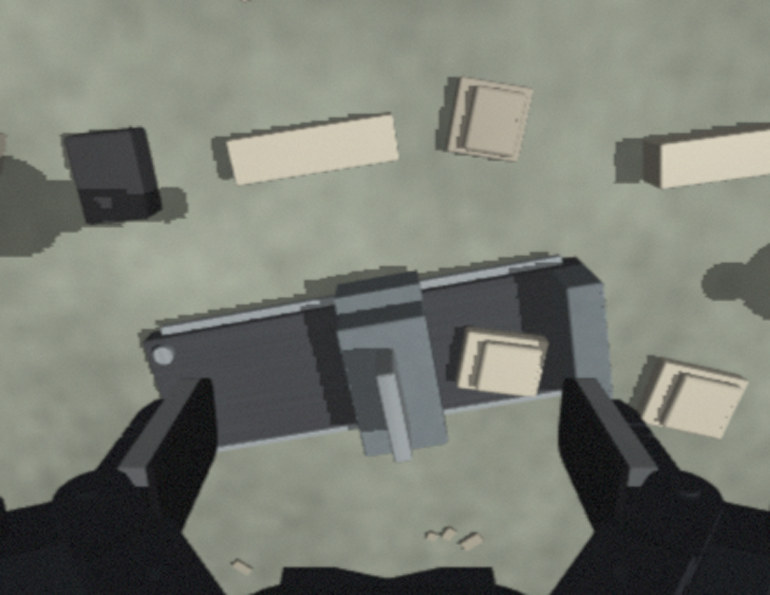

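The second view (display scale 1.75, offset 60) shows these points:
- **Strip:** top at about (313,148).
- **Chip:** top at about (508,367).
- **Plate:** top runs from (385,374) to (404,460).
- **Fixed jaw:** inner top edge starts at (567,287).

```bash
cat > m.py <<'E'
from h import *
np.set_printoptions(precision=4,suppress=True)
V=[np.load('w1.npz'),np.load('w2.npz')]
def tri(a,b):
    A=[];bb=[]
    for v,uv in zip(V,(a,b)):
        p0=v['T'][:3,3]; d=ray(v['K'],v['T'],[uv],0)[0]-p0; d/=np.linalg.norm(d)
        P=np.eye(3)-np.outer(d,d);A.append(P);bb.append(P@p0)
    return np.linalg.lstsq(np.vstack(A),np.hstack(bb),rcond=None)[0]
E
python3 - <<'E'
from m import *
for name,pts in (('strip',((203,143),(60+313/1.75,60+148/1.75))),('chip',((295,243),(60+510/1.75,60+367/1.75)))):
  rs=[]
  for f,v,pt in zip(('w1','w2'),V,pts):
    im=cv2.imread(f'pics/{f}.png'); lab=cv2.cvtColor(im,cv2.COLOR_BGR2LAB).astype(int)
    u,w=map(round,pt); ref=np.median(lab[w-2:w+3,u-2:u+3].reshape(-1,3),0)
    m=(np.abs(lab-ref).max(2)<14).astype(np.uint8)
    n,L=cv2.connectedComponents(m,connectivity=4)
    c=max(cv2.findContours((L==L[w,u]).astype(np.uint8),0,2)[0],key=cv2.contourArea)
    rs.append(cv2.minAreaRect(c)); 
    for z in ((.03,) if name=='strip' else (.041,)):
        q=cv2.minAreaRect(ray(v['K'],v['T'],c[:,0],z)[:,:2].astype(np.float32))
        bx=cv2.boxPoints(q); e=bx-np.roll(bx,1,0); e=e[np.argmax(np.linalg.norm(e,axis=1))]
        print(name,f,z,np.array(q[0]),np.array(q[1]),'long axis deg',np.degrees(np.arctan2(e[1],e[0])))
  b=[r[0] for r in rs]; print('centre',tri(*b))
v=V[1]; s=lambda l:60+np.array(l)/1.75
F=lambda l,z:print(z,ray(v['K'],v['T'],s(l),z).round(4).tolist())
print('plate corners');F([(378,374),(393,372),(411,458),(397,461)],.1)
print('fixed jaw inner top edge');F([(567,287),(577,380),(600,281)],.06)
print('slide front top edge');F([(418,300),(447,443)],.064)
print('rail');F([(162,332),(560,262)],.02)
print('plate tri',tri((231,237),s((378,374))),tri((244,284),s((411,458))),'fj',tri((319,200),s((567,287))))
E
```

```text
strip w1 0.03 [0.428  0.0118] [0.0279 0.1071] long axis deg -80.87258
strip w2 0.03 [0.4279 0.0121] [0.028  0.1081] long axis deg -81.12151
centre [0.4271 0.0129 0.0363]
chip w1 0.041 [0.5831 0.1506] [0.0423 0.0353] long axis deg -98.51427
chip w2 0.041 [0.583  0.1494] [0.0404 0.0352] long axis deg -97.944885
centre [0.5853 0.1505 0.0358]
plate corners
0.1 [[0.5544, 0.0551, 0.1], [0.553, 0.0643, 0.1], [0.6144, 0.076, 0.1], [0.6167, 0.0671, 0.1]]
fixed jaw inner top edge
0.06 [[0.5126, 0.1777, 0.06], [0.5805, 0.1909, 0.06], [0.5085, 0.1987, 0.06]]
slide front top edge
0.064 [[0.5202, 0.0807, 0.064], [0.6281, 0.1029, 0.064]]
rail
0.02 [[0.5628, -0.106, 0.02], [0.5083, 0.1838, 0.02]]
plate tri [0.5375 0.0582 0.1247] [0.6064 0.0746 0.113 ] fj [0.5049 0.1754 0.0706]
```

```bash
python3 - <<'E'
from h import *
print(ctrl.get_obs()['q']); plan([.583,.150,.13],np.radians(-8))
E
```

```text
[-1.25777541e-01 -1.17391805e-01  1.81271604e+00  1.04701362e-06
  1.44546265e+00 -1.69765731e+00]
at [0.46   0.0606 0.2999] xyz cm [-12.29   8.93  17.  ] dr [-1.000e-02  1.000e-02 -1.366e+01]
```

>>> {"api": "send_rows", "payload": {"dr": [[0,0,1.7],[0,0,3.4],[0,0,5.1],[0,0,6.8],[0,0,8.5],[0,0,10.2],[0,0,11.9],[0,0,13.6]], "xyz": [[-1.5,1.1,1.3],[-3,2.2,2.6],[-4.5,3.3,3.9],[-6,4.4,5.2],[-7.5,5.5,6.5],[-9,6.6,8],[-10.5,7.7,10],[-12.3,8.9,12]], "jaw": [100,100,100,100,100,100,100,100]}}

```text
time_s: 4.2
eef_pos: [0.5834, 0.1499, 0.179]
eef_rot: [0.0, 0.655, 0.755, 0.0]
wrist_force: [0.6, 0.1, 0.3]
opening: 0.994
grasp_force: 0.0
```

```bash
python3 - <<'E'
from h import *
print(ctrl.get_obs()['q']); plan([.583,.150,.075],np.radians(-8))
E
```

```text
[ 5.46454088e-02  3.10506032e-01  1.59937861e+00 -7.52005582e-06
  1.23148100e+00 -8.68197265e-02]
at [0.5834 0.1499 0.179 ] xyz cm [ 0.02 -0.04 10.4 ] dr [ 0.   -0.    2.68]
```

>>> {"api": "send_rows", "payload": {"dr": [[0,0,1.4],[0,0,2.7],[0,0,2.7],[0,0,2.7],[0,0,2.7],[0,0,2.7],[0,0,2.7],[0,0,2.7]], "xyz": [[0,0,2.5],[0,0,5.5],[0,0,8.5],[0,0,10.5],[0,0,12],[0,0,13],[0,0,13.6],[0,0,13.6]], "jaw": [100,100,100,100,100,100,100,100]}}

```text
time_s: 5.2
eef_pos: [0.5829, 0.1494, 0.0435]
eef_rot: [0.0, 0.753, 0.658, 0.0]
wrist_force: [-0.6, -0.4, 1.0]
opening: 1.001
grasp_force: 0.0
```

>>> {"api": "send_rows", "payload": {"dr": [[0,0,0],[0,0,0],[0,0,0],[0,0,0],[0,0,0],[0,0,0],[0,0,0],[0,0,0]], "xyz": [[0,0,0],[0,0,0],[0,0,0],[0,0,0],[0,0,0],[0,0,0],[0,0,0],[0,0,0]], "jaw": [60,40,30,30,30,30,30,30]}}

```text
time_s: 6.2
eef_pos: [0.5838, 0.1494, 0.0446]
eef_rot: [0.001, 0.753, 0.658, 0.001]
wrist_force: [0.2, -0.3, 5.7]
opening: 0.514
grasp_force: 61.6
```

>>> {"api": "send_rows", "payload": {"dr": [[0,0,0],[0,0,0],[0,0,0],[0,0,0],[0,0,0],[0,0,0],[0,0,0],[0,0,0]], "xyz": [[0,0,-1.5],[0,0,-4],[0,0,-5.5],[1,3,-5.5],[2,6,-5.5],[2.8,8.4,-5],[2.8,8.4,-4],[2.8,8.4,-3]], "jaw": [30,30,30,30,30,30,30,30]}}

```text
time_s: 7.2
eef_pos: [0.6686, 0.1657, 0.0723]
eef_rot: [-0.001, 0.753, 0.658, -0.001]
wrist_force: [-0.7, 0.1, -1.8]
opening: 0.511
grasp_force: 61.3
```

>>> {"api": "send_rows", "payload": {"dr": [[0,0,0],[0,0,0],[0,0,0],[0,0,0],[0,0,0],[0,0,0],[0,0,0],[0,0,0]], "xyz": [[0,0,2],[0,0,3.5],[0,0,4.3],[0,0,4.8],[0,0,4.8],[0,0,4.8],[0,0,4.8],[0,0,4.8]], "jaw": [30,30,30,30,30,50,68,68]}}

```text
time_s: 8.2
eef_pos: [0.6702, 0.1658, 0.0259]
eef_rot: [0.0, 0.753, 0.658, 0.0]
wrist_force: [0.4, -0.3, -0.1]
opening: 0.68
grasp_force: 0.0
```

>>> {"api": "send_rows", "payload": {"dr": [[0,0,0],[0,0,0],[0,0,0],[0,0,0],[0,0,0],[0,0,0],[0,0,0],[0,0,0]], "xyz": [[0,0,0],[0,0,0],[0,0,-2],[0,0,-5],[0,0,-9],[0,0,-14],[0,0,-18],[0,0,-18]], "jaw": [68,68,68,68,68,68,50,0]}}

```text
time_s: 9.2
eef_pos: [0.6727, 0.1661, 0.2126]
eef_rot: [0.003, 0.753, 0.658, 0.004]
wrist_force: [1.1, 0.1, 0.6]
opening: 0.3
grasp_force: 0.0
```

```bash
python3 - <<'E'
from h import *
im,K,T=shot('wrist','w3.png'); np.savez('w3.npz',K=K,T=T)
yh=np.array([-.1857,.9826]);xh=np.array([.9826,.1857]);fj=np.array([.5616,.1872])
pc=np.array([.5846,.0656]); t=pc+yh*(.006+.013+.012)
plan([*t,.13],np.radians(10.7)); print(t)
E
```

```text
at [0.6713 0.1659 0.2094] xyz cm [-8.18 -8.26  7.88] dr [ 0.06 -0.   -3.08]
[0.5788433 0.0960606]
```

View pics/w3.png

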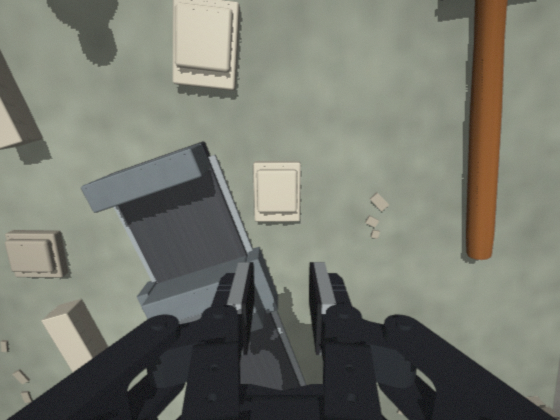

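The chip lies on the bench at (277,192), clear of the bed edge. Next I'll open the sliding jaw by pushing the front of its plate, since the gap is only about 95 mm now.

>>> {"api": "send_rows", "payload": {"dr": [[0,0,-1],[0,0,-2],[0,0,-3.1],[0,0,-3.1],[0,0,-3.1],[0,0,-3.1],[0,0,-3.1],[0,0,-3.1]], "xyz": [[-2,-2,0],[-5,-5,0],[-8,-8,0],[-8.2,-8.3,3],[-8.2,-8.3,7],[-8.2,-8.3,10],[-8.2,-8.3,11.2],[-8.2,-8.3,11.2]], "jaw": [0,0,0,0,0,0,0,0]}}

```text
time_s: 10.25
eef_pos: [0.5757, 0.0958, 0.0925]
eef_rot: [-0.001, 0.637, 0.771, -0.001]
wrist_force: [-0.4, -0.9, -0.3]
opening: 0.0
grasp_force: 0.0
```

```bash
python3 - <<'E'
from h import *
plan([.5788,.0961,.097],np.radians(10.7)); print(ctrl.get_obs()['opening'])
E
```

```text
at [0.5757 0.0958 0.0925] xyz cm [-0.02  0.31 -0.45] dr [-0.02 -0.01  0.02]
0.00027788416123851673
```

>>> {"api": "send_rows", "payload": {"dr": [[0,0,0],[0,0,0],[0,0,0],[0,0,0],[0,0,0],[0,0,0],[0,0,0],[0,0,0]], "xyz": [[-0.4,0.3,-0.3],[-0.8,0.3,-0.3],[-1.4,0.3,-0.3],[-2.0,0.3,-0.3],[-2.6,0.3,-0.3],[-3.2,0.3,-0.3],[-3.8,0.3,-0.3],[-4.4,0.3,-0.3]], "jaw": [0,0,0,0,0,0,0,0]}}

```text
time_s: 11.25
eef_pos: [0.5881, 0.0528, 0.0965]
eef_rot: [0.0, 0.637, 0.771, 0.0]
wrist_force: [-0.4, 4.5, 3.5]
opening: -0.001
grasp_force: 2.4
```

>>> {"api": "send_rows", "payload": {"dr": [[0,0,0],[0,0,0],[0,0,0],[0,0,0],[0,0,0],[0,0,0],[0,0,0],[0,0,0]], "xyz": [[-0.5,0,0],[-1.0,0,0],[-1.5,0,0],[-1.9,0,0],[-1.9,0,0],[0,0,0],[1,0,-3],[1,0,-8]], "jaw": [0,0,0,0,0,0,0,50]}}

```text
time_s: 12.25
eef_pos: [0.5831, 0.0646, 0.1744]
eef_rot: [-0.003, 0.637, 0.771, -0.002]
wrist_force: [0.7, -0.2, 0.7]
opening: 0.2
grasp_force: 0.0
```

```bash
python3 - <<'E'
from h import *
im,K,T=shot('side','s2.png');im2,K2,T2=shot('scene','sc2.png')
cv2.imwrite('pics/s2c.png',np.hstack([cv2.resize(i[v:v+130,u:u+130],None,fx=3,fy=3,interpolation=cv2.INTER_CUBIC) for i,u,v in((im,220,150),(im2,240,170))])[:,:,::-1])
plan([.4279,.012,.12],np.radians(9))
E
```

```text
at [0.5887 0.0638 0.182 ] xyz cm [ -2.02 -16.82   6.07] dr [0.08 0.03 0.32]
```

View pics/s2c.png

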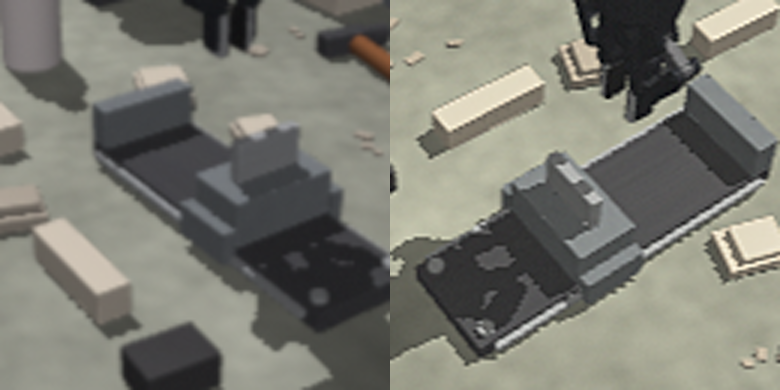

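The jaw now stands well open and the bed is clear. Next I'll grasp the strip.

>>> {"api": "send_rows", "payload": {"dr": [[0,0,0.3],[0,0,0.3],[0,0,0.3],[0,0,0.3],[0,0,0.3],[0,0,0.3],[0,0,0.3],[0,0,0.3]], "xyz": [[-0.4,-3.5,0],[-0.8,-8,0],[-1.3,-12,0],[-2,-16.5,0],[-2,-16.8,2],[-2,-16.8,4.5],[-2,-16.8,6.5],[-2,-16.8,7]], "jaw": [100,100,100,100,100,100,100,100]}}

```text
time_s: 13.35
eef_pos: [0.4228, 0.0125, 0.1048]
eef_rot: [-0.002, 0.649, 0.761, -0.001]
wrist_force: [-0.1, -1.0, 0.5]
opening: 0.996
grasp_force: 0.0
```

```bash
python3 - <<'E'
from h import *
plan([.4279,.012,.030],np.radians(9))
E
```

```text
at [0.4228 0.0125 0.1048] xyz cm [-0.13  0.52  7.47] dr [-0.04 -0.01  0.01]
```

>>> {"api": "send_rows", "payload": {"dr": [[0,0,0],[0,0,0],[0,0,0],[0,0,0],[0,0,0],[0,0,0],[0,0,0],[0,0,0]], "xyz": [[-0.1,0.3,1.5],[-0.1,0.3,3],[-0.1,0.3,4.5],[-0.1,0.3,6],[-0.1,0.3,7],[-0.1,0.3,7.4],[-0.1,0.3,7.4],[-0.1,0.3,7.4]], "jaw": [100,100,100,100,100,100,100,90]}}

```text
time_s: 14.35
eef_pos: [0.4282, 0.011, 0.0329]
eef_rot: [0.0, 0.649, 0.761, 0.0]
wrist_force: [-0.4, 0.4, -0.5]
opening: 0.901
grasp_force: 0.0
```

>>> {"api": "send_rows", "payload": {"dr": [[0,0,0],[0,0,0],[0,0,0],[0,0,0],[0,0,0],[0,0,0],[0,0,0],[0,0,0]], "xyz": [[0,0,0],[0,0,0],[0,0,0],[0,0,0],[0,0,0],[0,0,0],[0,0,0],[0,0,0]], "jaw": [70,50,30,20,15,15,15,15]}}

```text
time_s: 15.35
eef_pos: [0.4284, 0.0111, 0.0331]
eef_rot: [0.001, 0.649, 0.761, 0.0]
wrist_force: [-0.8, 0.8, 6.0]
opening: 0.332
grasp_force: 60.2
```

>>> {"api": "send_rows", "payload": {"dr": [[0,0,0],[0,0,0],[0,0,0],[0,0,0],[0,0,0],[0,0,0],[0,0,0],[0,0,0]], "xyz": [[0,0,-1],[0,0,-2.5],[0,0,-4.5],[0,0,-7],[0,0,-9],[0,0,-11],[0,0,-12],[0,0,-12]], "jaw": [15,15,15,15,15,15,15,15]}}

```text
time_s: 16.35
eef_pos: [0.4281, 0.0111, 0.1532]
eef_rot: [0.001, 0.649, 0.761, 0.0]
wrist_force: [0.4, 0.4, -2.3]
opening: 0.332
grasp_force: 59.9
```

```bash
python3 - <<'E'
from h import *
yh=np.array([-.1857,.9826]);fj=np.array([.5616,.1872])
t=fj-yh*.066; print(t); plan([*t,.15],np.radians(10.7))
im,K,T=shot('wrist','w4.png'); np.savez('w4.npz',K=K,T=T)
E
```

```text
[0.5738562 0.1223484]
at [0.4281 0.0111 0.1532] xyz cm [ 8.7  16.14  0.34] dr [ 0.02  0.01 -0.28]
```

View pics/w4.png

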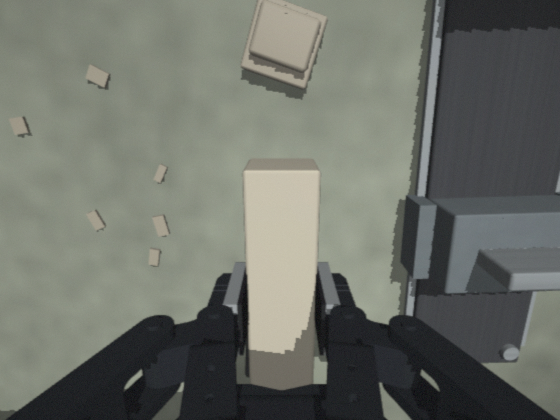

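The strip is held straight along tool x (columns 245–318) and the jaw stands clear to the right, so I'll carry it over and lower it.

>>> {"api": "send_rows", "payload": {"dr": [[0,0,0],[0,0,-0.3],[0,0,-0.3],[0,0,-0.3],[0,0,-0.3],[0,0,-0.3],[0,0,-0.3],[0,0,-0.3]], "xyz": [[1,2,0],[3,5,0],[5,9,0],[7,12.5,0],[8.2,15,0],[8.7,16.1,0],[8.7,16.1,0],[8.7,16.1,0]], "jaw": [15,15,15,15,15,15,15,15]}}

```text
time_s: 17.4
eef_pos: [0.572, 0.1218, 0.1518]
eef_rot: [-0.001, 0.637, 0.771, -0.001]
wrist_force: [-0.2, 0.1, -4.6]
opening: 0.33
grasp_force: 60.1
```

```bash
python3 - <<'E'
from h import *
from m import *
plan([.5738,.1223,.0535],np.radians(10.7))
im,K,T=shot('wrist','w5.png'); np.savez('w5.npz',K=K,T=T)
E
```

```text
at [0.572  0.1218 0.1518] xyz cm [0.02 0.2  9.83] dr [-0.02 -0.    0.02]
```

View pics/w5.png

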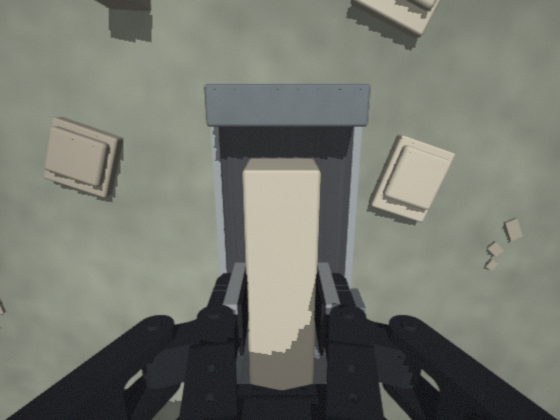

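The strip sits centred over the bed: its centre is at column 282 against 287 for the jaw, and the fixed jaw's inner top edge is at row 125. I'll check that distance and lower it.

```bash
python3 - <<'E'
from h import *
v=np.load('w5.npz'); e=ray(v['K'],v['T'],[(207,126),(368,125)],.06)[:,:2]
print(e, (e.mean(0)-[.572,.1218])@[-.1857,.9826],(e.mean(0)-[.572,.1218])@[.9826,.1857])
E
```

```text
[[0.51413285 0.17728111]
 [0.61131213 0.19637001]] 0.0656169498885815 0.002959164431104146
```

>>> {"api": "send_rows", "payload": {"dr": [[0,0,0],[0,0,0],[0,0,0],[0,0,0],[0,0,0],[0,0,0],[0,0,0],[0,0,0]], "xyz": [[0,0.2,1.5],[0,0.2,3.5],[0,0.2,5.5],[0,0.2,7.5],[0,0.2,8.8],[0,0.2,9.4],[0,0.2,9.7],[0,0.2,9.8]], "jaw": [15,15,15,15,15,15,15,15]}}

```text
time_s: 18.45
eef_pos: [0.5755, 0.1228, 0.0549]
eef_rot: [0.0, 0.637, 0.771, 0.0]
wrist_force: [-0.6, -0.6, -3.1]
opening: 0.336
grasp_force: 60.1
```

>>> {"api": "send_rows", "payload": {"dr": [[0,0,0],[0,0,0],[0,0,0],[0,0,0],[0,0,0],[0,0,0],[0,0,0],[0,0,0]], "xyz": [[0,0,0.1],[0,0,0.2],[0,0,0.2],[0,0,0.2],[0,0,0.2],[0,0,0.2],[0,0,0.2],[0,0,0.2]], "jaw": [15,15,15,30,45,60,80,80]}}

```text
time_s: 19.45
eef_pos: [0.5751, 0.1227, 0.0524]
eef_rot: [0.0, 0.637, 0.771, 0.0]
wrist_force: [-0.1, 0.0, -0.0]
opening: 0.798
grasp_force: 0.0
```

>>> {"api": "send_rows", "payload": {"dr": [[0,0,0],[0,0,0],[0,0,0],[0,0,0],[0,0,0],[0,0,0],[0,0,0],[0,0,0]], "xyz": [[0,0,-2],[0,0,-5],[0,0,-8.5],[0,0,-11],[-3,0,-11],[-7,0,-11],[-11,0,-11],[-14.5,0,-11]], "jaw": [80,80,80,60,30,0,0,0]}}

```text
time_s: 20.45
eef_pos: [0.6029, -0.0211, 0.1643]
eef_rot: [0.001, 0.637, 0.771, 0.0]
wrist_force: [0.4, -0.1, -0.3]
opening: 0.001
grasp_force: 0.0
```

```bash
python3 - <<'E'
from h import *
yh=np.array([-.1857,.9826]);fj=np.array([.5616,.1872])
t=fj-yh*.213; plan([*t,.095],np.radians(10.7)); print(ctrl.get_obs()['opening'])
im,K,T=shot('wrist','w6.png'); np.savez('w6.npz',K=K,T=T)
E
```

```text
at [ 0.6029 -0.0211  0.1643] xyz cm [-0.05 -0.2   6.93] dr [0.02 0.01 0.02]
0.0006043779708416929
```

View pics/w6.png

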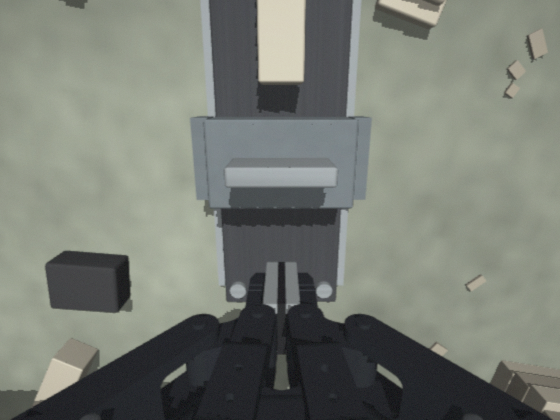

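The strip lies straight on the bed with its near end at row 82. The sliding jaw's front edge is at row 118, the plate top spans rows 167–186, and the fingers are behind it.

```bash
python3 - <<'E'
from h import *
v=np.load('w6.npz');yh=np.array([-.1857,.9826]);fj=np.array([.5616,.1872])
for n,p,z in(('strip',(281,82),.05),('face',(281,118),.064),('plate front',(281,167),.1),('plate rear',(281,187),.1)):
    print(n,(ray(v['K'],v['T'],[p],z)[0,:2]-fj)@yh)
print('tcp',(pose()[0][:2]-fj)@yh)
E
```

```text
strip -0.12068931393604619
face -0.1427693987105467
plate front -0.1674718171867312
plate rear -0.17890728428566974
tcp -0.2165816888818863
```

>>> {"api": "send_rows", "payload": {"dr": [[0,0,0],[0,0,0],[0,0,0],[0,0,0],[0,0,0],[0,0,0],[0,0,0],[0,0,0]], "xyz": [[0,0,1.5],[0,0,3.5],[0,0,5.5],[0,0,6.6],[0,0,7],[0,0,7],[0,0,7],[0,0,7]], "jaw": [0,0,0,0,0,0,0,0]}}

```text
time_s: 21.5
eef_pos: [0.6028, -0.0198, 0.0932]
eef_rot: [0.001, 0.637, 0.771, 0.0]
wrist_force: [0.0, -0.2, 0.0]
opening: 0.002
grasp_force: 0.0
```

>>> {"api": "send_rows", "payload": {"dr": [[0,0,0],[0,0,0],[0,0,0],[0,0,0],[0,0,0],[0,0,0],[0,0,0],[0,0,0]], "xyz": [[0.6,0,0],[1.2,0,0],[1.8,0,0],[2.3,0,0],[2.8,0,0],[3.2,0,0],[3.6,0,0],[4,0,0]], "jaw": [0,0,0,0,0,0,0,0]}}

```text
time_s: 22.5
eef_pos: [0.5947, 0.0197, 0.0924]
eef_rot: [0.0, 0.637, 0.771, -0.0]
wrist_force: [-0.1, -4.4, -0.1]
opening: -0.002
grasp_force: 2.2
```

>>> {"api": "send_rows", "payload": {"dr": [[0,0,0],[0,0,0],[0,0,0],[0,0,0],[0,0,0],[0,0,0],[0,0,0],[0,0,0]], "xyz": [[0.15,0,0],[0.3,0,0],[0.45,0,0],[0.6,0,0],[0.7,0,0],[0.8,0,0],[0.9,0,0],[1,0,0]], "jaw": [0,0,0,0,0,0,0,0]}}

```text
time_s: 23.5
eef_pos: [0.593, 0.0288, 0.0925]
eef_rot: [0.0, 0.637, 0.771, -0.0]
wrist_force: [-0.8, -6.5, -0.4]
opening: -0.002
grasp_force: 3.2
```

>>> {"api": "send_rows", "payload": {"dr": [[0,0,0],[0,0,0],[0,0,0],[0,0,0],[0,0,0],[0,0,0],[0,0,0],[0,0,0]], "xyz": [[0.05,0,0],[0.1,0,0],[0.15,0,0],[0.2,0,0],[0.25,0,0],[0.3,0,0],[0.3,0,0],[0.3,0,0]], "jaw": [0,0,0,0,0,0,0,0]}}

```text
time_s: 24.5
eef_pos: [0.5924, 0.0318, 0.0925]
eef_rot: [0.0, 0.637, 0.771, -0.0]
wrist_force: [0.2, -5.8, -0.3]
opening: 0.001
grasp_force: 3.0
```

>>> {"api": "send_rows", "payload": {"dr": [[0,0,0],[0,0,0],[0,0,0],[0,0,0],[0,0,0],[0,0,0],[0,0,0],[0,0,0]], "xyz": [[0.05,0,0],[0.1,0,0],[0.15,0,0],[0.15,0,0],[0.2,0,0],[0.2,0,0],[0.2,0,0],[0.2,0,0]], "jaw": [0,0,0,0,0,0,0,0]}}

```text
time_s: 25.5
eef_pos: [0.5924, 0.032, 0.0925]
eef_rot: [0.001, 0.637, 0.771, -0.001]
wrist_force: [-0.4, -13.0, -1.4]
opening: 0.003
grasp_force: 6.5
```

The push stalled at 13 N, right where a 110 mm gap is expected. I'll back off and check.

>>> {"api": "send_rows", "payload": {"dr": [[0,0,0],[0,0,0],[0,0,0],[0,0,0],[0,0,0],[0,0,0],[0,0,0],[0,0,0]], "xyz": [[-0.5,0,0],[-2,0,0],[-3,0,-1],[-3,0,-4],[-3,0,-9],[-3,0,-14],[-3,0,-16],[-3,0,-16]], "jaw": [0,0,0,0,0,0,0,0]}}

```text
time_s: 26.5
eef_pos: [0.5989, 0.0044, 0.2554]
eef_rot: [0.002, 0.637, 0.771, 0.001]
wrist_force: [-0.5, 0.9, -0.0]
opening: 0.0
grasp_force: 0.0
```

```bash
python3 - <<'E'
from h import *
im,K,T=shot('wrist','w7.png'); np.savez('w7.npz',K=K,T=T); print(pose()[0])
E
```

```text
[0.59791284 0.00463092 0.25323259]
```

View pics/w7.png

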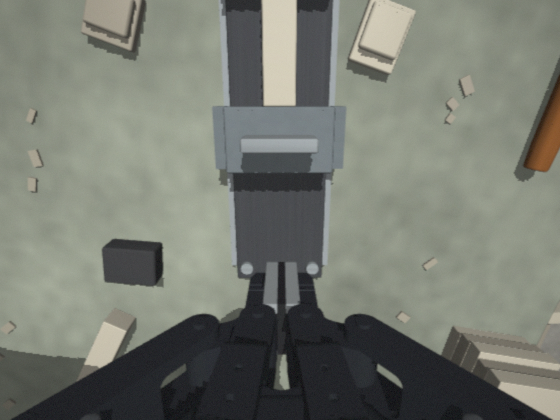

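The sliding jaw (front edge at row 106) is up against the strip, which runs straight along the bed's middle (columns 263–297). The far end is out of view, but the stall force and position match contact at both ends. I'll hand it in.

```bash
python3 - <<'E'
from h import *
v=np.load('w7.npz');yh=np.array([-.1857,.9826]);fj=np.array([.5616,.1872])
g=-(ray(v['K'],v['T'],[(280,107)],.064)[0,:2]-fj)@yh; print('gap',g)
if abs(g-.11)<.006: print(ctrl.hand_in())
E
```

```text
gap 0.1117463404892307
the job is handed in; nothing more can be done
None
```

I've handed the job in: the chip is on the bench clear of the holder, and the middle strip lies along the bed between the jaws. The last picture put the gap at about 112 mm (limit 107.5–113.5 mm), and the push stalled at 13 N. The strip's far end was out of view in that picture, and the hand-in returned no verdict.

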